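Line up the measuring mugs by size on the daycare shelf

TASK

Put the four measuring mugs away in order of size on the shelf's row of grey pads: the tallest on the pad next to the tilting bin, then each next smaller one, so that the smallest stands farthest from the bin. Stand each mug upright in the middle of its pad, with its handle pointing straight out over the shelf's front edge (the robot's side), and let go of it.

Things in the scene. Friction and masses are not known exactly. Their poses are not given: they have to be found in the camera images.
- mug1_center (a point): The smallest of four like cream plastic measuring mugs: a round open cup 38 mm across and 46 mm high (wall 3 mm) with one handle, a loop of 8 mm rod that stands out 24 mm from the wall. Loose, upright on the table; low toys (up to 35 mm) lie about, 25 mm or more from its wall. Point: the cup's centre, half-way up (23 mm above its underside), z up; the handle points along the mug's own -x. Weighs about 30 g.
- mug2_center (a point): The second smallest of four like cream plastic measuring mugs: a round open cup 46 mm across and 62 mm high (wall 3 mm) with one handle, a loop of 8 mm rod that stands out 24 mm from the wall. Loose, upright on the table; low toys (up to 35 mm) lie about, 25 mm or more from its wall. Point: the cup's centre, half-way up (31 mm above its underside), z up; the handle points along the mug's own -x. Weighs about 42 g.
- mug3_center (a point): The second largest of four like cream plastic measuring mugs: a round open cup 54 mm across and 78 mm high (wall 3 mm) with one handle, a loop of 8 mm rod that stands out 24 mm from the wall. Loose, upright on the table; low toys (up to 35 mm) lie about, 25 mm or more from its wall. Point: the cup's centre, half-way up (39 mm above its underside), z up; the handle points along the mug's own -x. Weighs about 56 g.
- mug4_center (a point): The largest of four like cream plastic measuring mugs: a round open cup 62 mm across and 94 mm high (wall 3 mm) with one handle, a loop of 8 mm rod that stands out 24 mm from the wall. Loose, upright on the table; low toys (up to 35 mm) lie about, 25 mm or more from its wall. Point: the cup's centre, half-way up (47 mm above its underside), z up; the handle points along the mug's own -x. Weighs about 72 g.
- pad1: One of four identical grey round pads, 76 mm across and 2 mm thick, fixed in a straight row about 100 mm apart on the front ledge of the shelf unit. The numbering says nothing of its place in the row. The origin is the centre of its underside, on the ledge 30 mm above the table; a mug stands on the pad's top, 32 mm above the table.
- pad2: One of four identical grey round pads, 76 mm across and 2 mm thick, fixed in a straight row about 100 mm apart on the front ledge of the shelf unit. The numbering says nothing of its place in the row. The origin is the centre of its underside, on the ledge 30 mm above the table; a mug stands on the pad's top, 32 mm above the table.
- pad3: One of four identical grey round pads, 76 mm across and 2 mm thick, fixed in a straight row about 100 mm apart on the front ledge of the shelf unit. The numbering says nothing of its place in the row. The origin is the centre of its underside, on the ledge 30 mm above the table; a mug stands on the pad's top, 32 mm above the table.
- pad4: One of four identical grey round pads, 76 mm across and 2 mm thick, fixed in a straight row about 100 mm apart on the front ledge of the shelf unit. The numbering says nothing of its place in the row. The origin is the centre of its underside, on the ledge 30 mm above the table; a mug stands on the pad's top, 32 mm above the table.
- bin: The tilting bin: a sage green open tray hung on pivots between two uprights, on a base 130 by 110 mm, about 95 mm high with the tray tilted. It stands at the left or the right end of the shelf unit, in line with the row of pads (its centre about 135 mm from the nearest pad's); a wooden crayon caddy, 85 mm high with its crayons, stands at the other end. Fixed. Origin: centre of the base's underside, on the table.
- shelf: The low sage green molded shelf unit, fixed, long side along its own y (420 mm). Front ledge: 130 mm deep, top 30 mm above the table, with the pads along its middle; behind it (+x side) a raised tier 75 mm deep, top 55 mm above the table, carrying two toy blocks up to 40 mm high. Origin: on the table under the middle of the front ledge; its own -x points out of the front edge, to the robot's side.
There are look-alikes about, which are no part of the job. What is shaped like the part that bears mug1_center but blue or red is not meant.

How it is judged:
At the end, for the whole second after the job is handed in: Each mug stands upright (within 0.1 rad) and at rest on the pad of its rank, tallest next to the bin and descending to the smallest farthest from it, its centre within 15 mm of the pad's centre, its handle within 0.3 rad of straight out of the shelf's front edge ((horizontal distance between mug1_center and pad1 below 0.015 m or horizontal distance between mug1_center and pad2 below 0.015 m or horizontal distance between mug1_center and pad3 below 0.015 m or horizontal distance between mug1_center and pad4 below 0.015 m) and horizontal distance between mug1_center and bin between 0.4 and 0.47 m and height (world z) of mug1_center between 0.049 and 0.061 m and angle between each of mug1_center, mug2_center, mug3_center, mug4_center's own z axis and vertical below 0.1 rad and angle between the x axis of each of mug1_center, mug2_center, mug3_center, mug4_center and the x axis of shelf, either way round below 0.3 rad and linear speed of each of mug1, mug2, mug3, mug4 below 0.01 m/s and angular speed of each of mug1, mug2, mug3, mug4 below 0.1 rad/s and (horizontal distance between mug2_center and pad1 below 0.015 m or horizontal distance between mug2_center and pad2 below 0.015 m or horizontal distance between mug2_center and pad3 below 0.015 m or horizontal distance between mug2_center and pad4 below 0.015 m) and horizontal distance between mug2_center and bin between 0.3 and 0.37 m and height (world z) of mug2_center between 0.057 and 0.069 m and (horizontal distance between mug3_center and pad1 below 0.015 m or horizontal distance between mug3_center and pad2 below 0.015 m or horizontal distance between mug3_center and pad3 below 0.015 m or horizontal distance between mug3_center and pad4 below 0.015 m) and horizontal distance between mug3_center and bin between 0.2 and 0.27 m and height (world z) of mug3_center between 0.065 and 0.077 m and (horizontal distance between mug4_center and pad1 below 0.015 m or horizontal distance between mug4_center and pad2 below 0.015 m or horizontal distance between mug4_center and pad3 below 0.015 m or horizontal distance between mug4_center and pad4 below 0.015 m) and horizontal distance between mug4_center and bin between 0.1 and 0.17 m and height (world z) of mug4_center between 0.073 and 0.085 m and ((y of bin in the frame of shelf above 0 m and y of bin in the frame of mug1_center above 0 m and y of bin in the frame of mug2_center above 0 m and y of bin in the frame of mug3_center above 0 m and y of bin in the frame of mug4_center above 0 m) or (y of bin in the frame of shelf below 0 m and y of bin in the frame of mug1_center below 0 m and y of bin in the frame of mug2_center below 0 m and y of bin in the frame of mug3_center below 0 m and y of bin in the frame of mug4_center below 0 m))); the robot touches nothing.
It also fails if it takes over 104 s, if anything falls off the work surface, if the arm or the gripper's body presses on something with over 40 N, if the wrist force passes 120 N, or if a joint passes its speed limit or range.

ROBOT

A 7-joint arm with a two-finger parallel gripper is mounted at the origin on the work surface. World frame = base frame: x ahead of the robot, y to its left, z up, the work surface at z = 0. Lengths are in m, angles in rad, forces in N, time in s.
With the tool pointing down it reaches from about 0.35 to 0.9 m from the base axis. Payload 19.9 kg.
Tool frame: the origin (TCP) lies midway between the tips of the shut fingers; the grasp point (between the pads) lies 19 mm behind it; z points along the fingers, x is the direction in which the jaws open and shut, and the axes are right-handed (so a half turn about z gives the same grasp; the last joint's range is limited). The gripper opens to 94 mm and grips with 3 to 60 N. Pads are 16 mm wide; open, the fingers measure 119 mm over their backs; the gripper's body (75 mm by 177 mm) begins 78 mm behind the grasp point.
Start: joints at [1.073, 0.417, -0.01, 1.614, 0.005, 1.111, -0.053], TCP at [0.275, -0.561, 0.205] pointing down, gripper open.
Joint ranges: [-2.81, 2.81], [-0.39, 2.02], [-1.27, 1.25], [0.06, 2.57], [-1.19, 4.33], [0.19, 2], [-2.82, 2.82]. Speed limits (rad/s): [1.89, 1.89, 2.39, 2.39, 3.01, 3.01, 3.01].

INTERFACE

Orientations are given as a unit quaternion [w, x, y, z].
In Python, from rig import ctrl gives the robot as it stands.
- The arm moves only by the shell command python3 -m jog 'ROWS' [FORCE]. ROWS is a JSON object of lists of equal length, an entry for each row: "slide": the shift along the tool's x, y, z as a fraction of full scale, a list of three; "rot": the turn, a rotation vector about the tool's x, y, z as a fraction of full scale, a list of three; "fingers": the opening, from -1 (shut) to 1 (fully open). In form: {"slide": [[tx, ty, tz], ...], "rot": [[ax, ay, az], ...], "fingers": [fingers, ...]}. A call has 1 to 12 rows; each row shifts and turns the commanded pose from where the row before left it, along the tool's axes as they then stand; what a row does not reach is not made up. Full scale, the value 1, is 20 cm for a shift and 180 degrees for a turn. A row lasts 1/8 s, in which the tool goes at most 62.5 mm and 10.7 degrees, less where a joint would pass 70% of its speed; a pose out of reach is approached as far as the arm can. A call with a number of a shift or a turn outside -1 to 1 is refused whole. A call with a gripper value outside its range is refused whole. The fingers move at their own pace and stop on an object; FORCE is the grip in N (left out, the last holds). Time passes only in rows, so rows that do not move let the fingers close. It gives the time, the measured TCP pose, the force and the opening at its end, in the units of the state.
- ctrl.get_obs(): the state, without advancing time (a new reading comes with each control period).
- ctrl.grab_frame(name): name is "side" or "top" or "wrist"; returns (picture, depth): 384x512x3 uint8, red, green, blue; 384x512 float32, m along the optical axis (not along the pixel's ray), 0 where there is no reading.
- ctrl.camera_info(name): a dict with "mtx" (3x3 intrinsics, pixels), "extrinsics" (4x4, takes a point from world to camera coordinates); the wrist camera has in their place "T_tool_cam" (4x4, takes a point from camera to tool coordinates, whose origin is the TCP and whose axes are the tool frame's). Camera axes: x right, y down, z forward; pixel columns grow to the right and rows downward; lengths in m; the calibration is good to about 2 mm. A picture is of the moment at which its call begins: read the wrist's pose just before it. camera_info takes no time and is no camera call.
- ctrl.hand_in(): hands the job in, once; it reports no verdict.
The state is a dict: "time": time; "q": joint angles; "dq": joint speeds; "effort": joint torques, N m; "eef_pos": TCP position; "orientation": TCP orientation; "force": force on the tool from outside, world axes, zero at the start; "ft_torque": the same for the moment, N m; "grip_width": finger opening in m.
Only numpy, scipy, OpenCV 4.12 (cv2) and the standard library are available. Lean on these libraries where they do the work, as an engineer would, in place of code of your own. Each camera call takes 0.05 s, during which the arm holds its last target.

## Working session

There is one attempt and no reset: what is moved stays moved. The work goes in short steps, Python scripts to look and compute and a shell command to move; the robot and the scene stay as the last step left them, time stands still between calls to the robot, and variables do not carry over. Pictures are saved under pics/ and viewed, and the job is handed in when it is done.

```bash
ls; mkdir -p pics
python3 - <<'E'
from rig import ctrl
import cv2,numpy as np
print(ctrl.get_obs())
for n in("side","top","wrist"):
    im,d=ctrl.grab_frame(n); cv2.imwrite(f"pics/{n}0.png",im[:,:,::-1]); np.save(f"pics/{n}0d.npy",d); np.save(f"pics/{n}0.npy",im)
    print(n,ctrl.camera_info(n))
E
```

```text
pics
{'time': 0.0, 'q': array([ 1.0735259 ,  0.41796809, -0.01027189,  1.61418368,  0.00470794,
        1.11068215, -0.05301176]), 'dq': array([ 4.65649426e-04,  9.59667025e-04,  9.22001046e-04, -7.34278320e-04,
       -1.66993539e-03, -7.92622727e-04, -7.65941280e-05]), 'effort': array([-1.93193897e-03, -8.51243806e+01,  6.37890212e-01, -4.25976741e+01,
       -4.87362896e-02,  1.88789761e-02,  1.52591606e-04]), 'eef_pos': array([ 0.27489905, -0.56087651,  0.20482511]), 'orientation': array([-2.73906024e-04,  8.48565908e-01, -5.29089338e-01, -5.44075289e-04]), 'force': array([ 0.03779095, -0.52264069,  0.17542913]), 'ft_torque': array([-0.00905847,  0.02581447, -0.06479404]), 'grip_width': 0.09427631290712375}
side {'mtx': array([[413.33515651,   0.        , 258.63164775],
       [  0.        , 413.33515651, 195.83422109],
       [  0.        ,   0.        ,   1.        ]]), 'extrinsics': array([[-0.98650194, -0.16374244,  0.00152921,  0.53142551],
       [-0.09683947,  0.57584892, -0.81180055,  0.0761388 ],
       [ 0.1320456 , -0.80099091, -0.58393281,  1.18207672],
       [ 0.   
[... 300 characters left out ...]
0.98839853,  0.02641744, -0.14956756,  0.53920569],
       [ 0.14927986, -0.01255727, -0.98871525,  0.9088632 ],
       [ 0.        ,  0.        ,  0.        ,  1.        ]])}
wrist {'mtx': array([[321.8621923 ,   0.        , 254.87363409],
       [  0.        , 321.8621923 , 191.53393441],
       [  0.        ,   0.        ,   1.        ]]), 'T_tool_cam': array([[ 9.99999581e-01,  9.09770111e-04,  1.03470493e-04,
         2.48768606e-04],
       [-9.06707142e-04,  9.68163737e-01,  2.50316114e-01,
        -7.24623669e-02],
       [ 1.27553740e-04, -2.50316103e-01,  9.68164156e-01,
        -1.78041272e-01],
       [ 0.00000000e+00,  0.00000000e+00,  0.00000000e+00,
         1.00000000e+00]])}
```

View pics/top0.png

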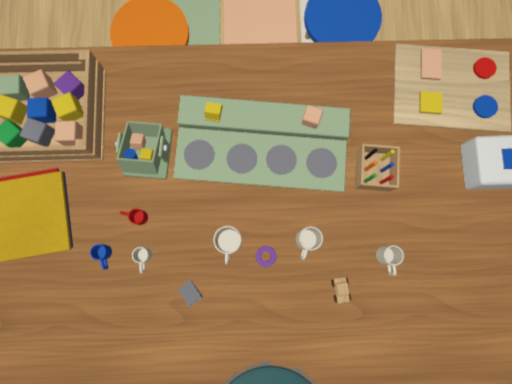

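View pics/side0.png

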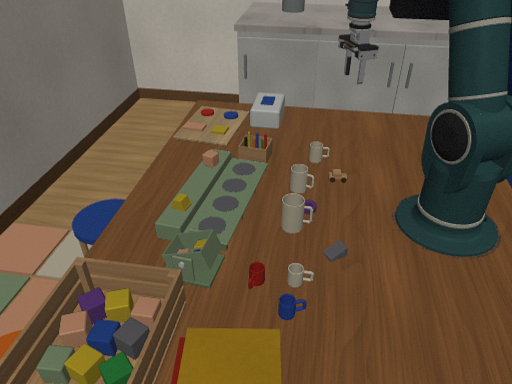

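View pics/wrist0.png

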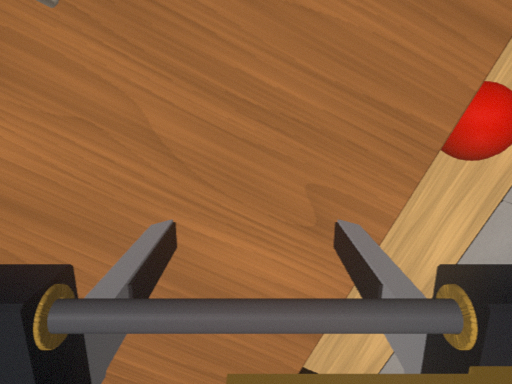

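Top view: the cream mugs are at (141,255), (228,240), (309,239) and (390,256). The blue (100,252) and red (137,216) ones are look-alikes. The bin is at (145,148), left in the image (+y), and the pads run along row ~155. Next I measure them.

```bash
cat > h.py <<'E'
from rig import ctrl
import cv2,numpy as np
def cloud(d,info,E=None):
    K=info["mtx"];v,u=np.mgrid[:d.shape[0],:d.shape[1]]
    P=np.stack([(u-K[0,2])/K[0,0]*d,(v-K[1,2])/K[1,1]*d,d],-1)
    if E is None: E=info["extrinsics"]
    R,t=E[:3,:3],E[:3,3]
    return (P-t)@R
def circ(p):
    A=np.c_[2*p,np.ones(len(p))];s=np.linalg.lstsq(A,(p**2).sum(1),rcond=None)[0]
    return s[0],s[1],np.sqrt(s[2]+s[0]**2+s[1]**2)
def ray(info,u,v,z):
    K=info["mtx"];E=info["extrinsics"];R=E[:3,:3];c=-R.T@E[:3,3]
    r=R.T@np.array([(u-K[0,2])/K[0,0],(v-K[1,2])/K[1,1],1]);return c+r*(z-c[2])/r[2]
E
cat > look.py <<'E'
from h import *
import sys
def top(tag):
    im,d=ctrl.grab_frame("top");cv2.imwrite(f"pics/{tag}.png",im[:,:,::-1]);return im,d
def analyse(im,d):
    info=ctrl.camera_info("top");W=cloud(d,info)
    hsv=cv2.cvtColor(im,cv2.COLOR_RGB2HSV)
    m=((hsv[...,1]<75)&(hsv[...,2]>130)&(W[...,2]>.006)&(d>0)&(W[...,0]>.2)&(W[...,0]<.75)&(W[...,1]<.5)&(W[...,1]>-.45)).astype(np.uint8)
    n,l,st,c=cv2.connectedComponentsWithStats(m,connectivity=8)
    for i in range(1,n):
        if st[i,4]<60: continue
        p=W[l==i];zt=np.percentile(p[:,2],97)
        q=p[p[:,2]>zt-.006]
        lo=p[p[:,2]<zt-.006]
        cx,cy,r=circ(q[:,:2])
        # refit on ring
        dd=np.hypot(q[:,0]-cx,q[:,1]-cy);k=abs(dd-r)<.006;cx,cy,r=circ(q[k,:2])
        dd=np.hypot(p[:,0]-cx,p[:,1]-cy);h=p[(dd>r+.007)]
        hm=h[:,:2].mean(0)-[cx,cy] if len(h) else np.array([0,0])
        print("px",c[i].round(0),"area",st[i,4],"ztop %.3f centre %.4f %.4f r %.4f"%(zt,cx,cy,r),"handle deg %.1f n %d"%(np.degrees(np.arctan2(hm[1],hm[0])),len(h)))
E
python3 - <<'E'
from look import *
im=np.load("pics/top0.npy");d=np.load("pics/top0d.npy");analyse(im,d)
info=ctrl.camera_info("top");W=cloud(d,info)
hsv=cv2.cvtColor(im,cv2.COLOR_RGB2HSV)
m=((abs(W[...,2]-.032)<.012)&(hsv[...,1]<60)&(hsv[...,2]<160)).astype(np.uint8)
n,l,st,c=cv2.connectedComponentsWithStats(m)
P=[]
for i in range(1,n):
    if st[i,4]>300:
        r=ray(info,*c[i],.032);P.append(r);print("pad",c[i],st[i],r,W[l==i].mean(0))
P=np.array(P);print(np.diff(P,axis=0))
v,u=np.mgrid[:384,:512]
g=(hsv[...,0]>40)&(hsv[...,0]<80)&(hsv[...,1]>40)
b=(g&(u>100)&(u<172)&(v>110)&(v<185)); print("bin",W[b].min(0),W[b].max(0),W[b].mean(0))
cr=np.concatenate([im[190:300,80:430]]);cv2.imwrite("pics/crop.png",cv2.resize(cr,(790,248),interpolation=cv2.INTER_CUBIC)[:,:,::-1])
E
```

```text
px [274. 120.] area 3459 ztop 0.058 centre 0.7074 -0.0173 r 0.1190 handle deg -76.6 n 1339
px [415. 117.] area 463 ztop 0.015 centre 0.7244 -0.3945 r 0.0325 handle deg 25.2 n 124
px [142. 152.] area 1424 ztop 0.102 centre 0.6516 0.2889 r 0.0459 handle deg -171.1 n 740
px [260. 159.] area 8683 ztop 0.035 centre 0.6271 0.0055 r 0.1254 handle deg -162.4 n 3411
px [167. 134.] area 73 ztop 0.016 centre 0.6996 0.2366 r 0.0103 handle deg 177.1 n 7
px [227. 241.] area 255 ztop 0.096 centre 0.4304 0.0878 r 0.0292 handle deg 176.1 n 29
px [309. 240.] area 357 ztop 0.080 centre 0.4291 -0.1011 r 0.0252 handle deg 158.6 n 40
px [390. 257.] area 428 ztop 0.063 centre 0.3853 -0.2915 r 0.0213 handle deg -176.1 n 54
px [141. 259.] area 166 ztop 0.048 centre 0.4023 0.2939 r 0.0172 handle deg -177.1 n 43
px [189. 295.] area 119 ztop 0.028 centre 0.2936 0.1743 r 0.0120 handle deg 51.1 n 39
pad [263.80455408 132.61480076] [180 125 167  20 527] [ 0.6919031  -0.00532621  0.032     ] [ 0.69138698 -0.00520408  0.03364946]
pad [198.72527473 154.20054945] [184 140  31  30 728] [0.64114405 0.15613443 0.032     ] [0.64113184 0.15609812 0.03225458]
pad [241.46324549 158.26629681] [226 144  31  30 721] [0.6281998 0.0515579 0.032    ] [0.62820418 0.05155006 0.03219673]
pad [280.81481481 159.31961591] [266 145  31  30 729] [ 0.62304694 -0.04487547  0.032     ] [ 0.62305971 -0.04486528  0.0321607 ]
pad [321.01632653 162.53469388] [306 148  31  30 735] [ 0.61241089 -0.14319304  0.032     ] [ 0.61247266 -0.14320606  0.03196163]
[[-0.05075904  0.16146065  0.        ]
 [-0.01294425 -0.10457653  0.        ]
 [-0.00515287 -0.09643337  0.        ]
 [-0.01063605 -0.09831757  0.        ]]
bin [0.39843117 0.03844099 0.00602415] [0.71620034 0.34542731 0.97890494] [0.64757047 0.27931189 0.05631957]
```

View pics/crop.png

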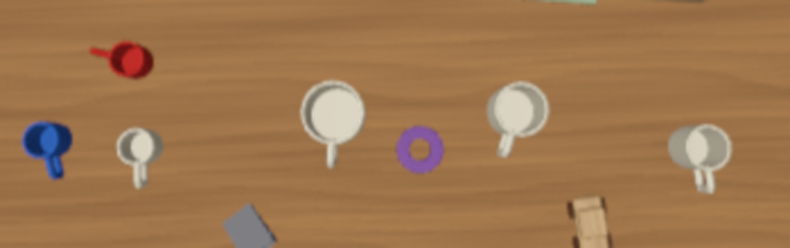

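The crop confirms four cream mugs. Heights of 96, 80, 63 and 48 mm match mugs 4, 3, 2 and 1, running left to right as 1, 4, 3, 2. The bin is on the +y side. I'll refine the handle directions and write a helper that gives deltas in the move units.

```bash
cat > go.py <<'E'
from h import *
from scipy.spatial.transform import Rotation as Ro
import sys
def go(x,y,z,jaw):
    o=ctrl.get_obs();w,a,b,c=o["orientation"];R=Ro.from_quat([a,b,c,w]).as_matrix()
    j=np.degrees(np.arctan2(R[1,0],R[0,0]));dj=(jaw-j+180)%360-180
    t=np.radians(jaw);X=np.array([np.cos(t),np.sin(t),0]);Z=np.array([0,0,-1.]);Rt=np.c_[X,np.cross(Z,X),Z]
    D=np.array([x,y,z])-o["eef_pos"]
    print("t %.2f pos %s jaw %.1f tilt %.2f q %s F %s w %.4f"%(o["time"],o["eef_pos"].round(4),j,np.degrees(np.arccos(-R[2,2])),o["q"].round(2),o["force"].round(1),o["grip_width"]))
    print("turn rotz %.4f"%(-dj/180),"| slide AFTER turn",(Rt.T@D/.2).round(4),"| slide BEFORE turn",(R.T@D/.2).round(4),"| tilt fix rotvec frac",(Ro.from_matrix(R.T@Rt).as_rotvec()/np.pi).round(4))
if __name__=="__main__": go(*map(float,sys.argv[1:5]))
E
python3 - <<'E'
from h import *
M={1:(.4023,.2939,.019,.046),2:(.3853,-.2915,.023,.062),3:(.4291,-.1011,.027,.078),4:(.4304,.0878,.031,.094)}
for cam in("top","side"):
    im=np.load(f"pics/{cam}0.npy");d=np.load(f"pics/{cam}0d.npy");W=cloud(d,ctrl.camera_info(cam))
    hsv=cv2.cvtColor(im,cv2.COLOR_RGB2HSV);wh=(hsv[...,1]<80)&(hsv[...,2]>100)
    for k,(x,y,r,h) in M.items():
        dd=np.hypot(W[...,0]-x,W[...,1]-y)
        p=W[wh&(dd>r+.007)&(dd<r+.03)&(W[...,2]>.01)&(W[...,2]<h)]
        if len(p)<3: print(cam,k,len(p));continue
        a=np.degrees(np.arctan2(p[:,1]-y,p[:,0]-x))%360
        print(cam,k,len(p),"handle",np.median(a).round(1),a.std().round(1),"rim",np.percentile(dd[wh&(dd<r+.03)&(W[...,2]>.01)],99).round(3))
        q=W[wh&(dd<r+.006)&(abs(W[...,2]-h)<.006)]
        c=circ(q[:,:2]);print("    rimfit",np.round(c,4))
E
python3 go.py .4304 .0878 .053 -94
```

```text
top 1 39 handle 183.5 3.6 rim 0.041
    rimfit [0.4013 0.2938 0.0175]
top 2 48 handle 183.5 3.1 rim 0.045
    rimfit [ 0.3853 -0.2914  0.0213]
top 3 38 handle 157.8 2.9 rim 0.048
    rimfit [ 0.4291 -0.101   0.0252]
top 4 27 handle 176.1 2.4 rim 0.059
    rimfit [0.4304 0.0877 0.0292]
side 1 50 handle 177.8 2.8 rim 0.041
    rimfit [0.4021 0.2947 0.0173]
side 2 29 handle 184.8 4.6 rim 0.045
    rimfit [ 0.3854 -0.2919  0.0219]
side 3 38 handle 157.8 3.4 rim 0.05
    rimfit [ 0.4291 -0.1006  0.0251]
side 4 57 handle 173.9 2.8 rim 0.053
    rimfit [0.4302 0.0881 0.0293]
t 0.15 pos [ 0.275  -0.5609  0.205 ] jaw -63.9 tilt 0.05 q [ 1.07  0.42 -0.01  1.61  0.    1.11 -0.05] F [-0.3 -0.5  1.1] w 0.0938
turn rotz 0.1673 | slide AFTER turn [-3.29   -0.5489  0.7599] | slide BEFORE turn [-2.5699 -2.1254  0.7623] | tilt fix rotvec frac [1.000e-04 3.000e-04 1.673e-01]
```

```bash
python3 go.py .3853 -.2916 .021 -86
```

```text
t 0.15 pos [ 0.275  -0.5609  0.205 ] jaw -63.9 tilt 0.05 q [ 1.07  0.42 -0.01  1.61  0.    1.11 -0.05] F [-0.3 -0.5  1.1] w 0.0938
turn rotz 0.1228 | slide AFTER turn [-1.3049 -0.6442  0.9199] | slide BEFORE turn [-0.9656 -1.088   0.9208] | tilt fix rotvec frac [1.000e-04 3.000e-04 1.228e-01]
```

```bash
python3 -m jog '{"slide":[[0,0,0],[0,0,0],[0,0,0],[-0.22,-0.107,0],[-0.22,-0.107,0],[-0.22,-0.107,0],[-0.22,-0.107,0],[-0.22,-0.108,0],[-0.205,-0.108,0],[0,0,0],[0,0,0]],"rot":[[0,0,0.041],[0,0,0.041],[0,0,0.041],[0,0,0],[0,0,0],[0,0,0],[0,0,0],[0,0,0],[0,0,0],[0,0,0],[0,0,0]],"fingers":[0.49,0.49,0.49,0.49,0.49,0.49,0.49,0.49,0.49,0.49,0.49]}' 12; python3 go.py .3853 -.2916 .021 -86
```

```text
time: 1.52
eef_pos: [0.3853, -0.2923, 0.2054]
orientation: [0.0, 0.731, -0.682, -0.0]
force: [-0.1, -0.6, 0.2]
grip_width: 0.0699
t 1.52 pos [ 0.3853 -0.2923  0.2054] jaw -86.0 tilt 0.01 q [ 0.66  0.17 -0.08  1.95  0.02  1.02 -0.93] F [-0.1 -0.6  0.2] w 0.0699
turn rotz -0.0002 | slide AFTER turn [-3.300e-03 -3.000e-04  9.221e-01] | slide BEFORE turn [-3.400e-03 -5.000e-04  9.221e-01] | tilt fix rotvec frac [ 0.0001 -0.     -0.0002]
```

Motion is accurate. I'll check with the wrist camera before descending.

```bash
cat > wr.py <<'E'
from h import *
from scipy.spatial.transform import Rotation as Ro
def wrist(tag):
    o=ctrl.get_obs();im,d=ctrl.grab_frame("wrist");cv2.imwrite(f"pics/{tag}.png",im[:,:,::-1])
    w,a,b,c=o["orientation"];T=np.eye(4);T[:3,:3]=Ro.from_quat([a,b,c,w]).as_matrix();T[:3,3]=o["eef_pos"]
    info=ctrl.camera_info("wrist");return im,d,cloud(d,info,np.linalg.inv(T@info["T_tool_cam"]))
def mug(W,im,x,y,r,h,z0=0):
    hsv=cv2.cvtColor(im,cv2.COLOR_RGB2HSV);wh=(hsv[...,1]<90)&(hsv[...,2]>90)
    for _ in range(3):
        dd=np.hypot(W[...,0]-x,W[...,1]-y);q=W[wh&(dd<r+.006)&(dd>r-.008)&(abs(W[...,2]-h-z0)<.005)]
        x,y,rr=circ(q[:,:2])
    dd=np.hypot(W[...,0]-x,W[...,1]-y)
    p=W[wh&(dd>r+.007)&(dd<r+.03)&(W[...,2]>z0+.008)&(W[...,2]<h+z0)]
    a=np.degrees(np.arctan2(p[:,1]-y,p[:,0]-x))%360
    print("centre %.4f %.4f r %.4f n %d z %.3f handle %.1f sd %.1f n %d"%(x,y,rr,len(q),q[:,2].mean(),np.median(a),a.std(),len(a)))
E
python3 - <<'E'
from wr import *
im,d,W=wrist("w1");mug(W,im,.3853,-.2916,.023,.062)
E
```

```text
centre 0.3848 -0.2939 r 0.0212 n 403 z 0.060 handle 185.4 sd 3.4 n 84
```

View pics/w1.png

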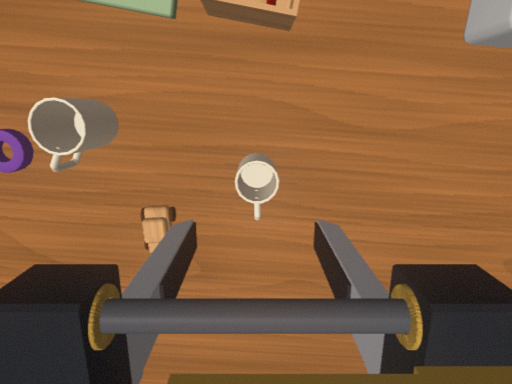

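The wrist view shows mug2 at (257,180), centred between the fingers. The handle is at 185°, which agrees with the other views. Descend and grasp.

```bash
python3 -m jog '{"slide":[[0,0,0.2],[0,0,0.2],[0,0,0.2],[0,0,0.2],[0,0,0.12],[0,0,0],[0,0,0],[0,0,0],[0,0,0],[0,0,0]],"rot":[[0,0,0],[0,0,0],[0,0,0],[0,0,0],[0,0,0],[0,0,0],[0,0,0],[0,0,0],[0,0,0],[0,0,0]],"fingers":[0.49,0.49,0.49,0.49,0.49,0.49,-1,-1,-1,-1]}' 12; python3 go.py .623 -.045 .178 -96.5
```

```text
time: 2.82
eef_pos: [0.3859, -0.2924, 0.0222]
orientation: [-0.0, 0.731, -0.682, 0.001]
force: [-1.2, -0.9, 7.8]
grip_width: 0.0465
t 2.83 pos [ 0.3859 -0.2924  0.0222] jaw -86.0 tilt 0.08 q [ 0.65  0.44 -0.07  2.09  0.06  0.61 -0.97] F [-1.2 -0.9  7.8] w 0.0465
turn rotz 0.0581 | slide AFTER turn [-1.3632 -1.0377 -0.7788] | slide BEFORE turn [-1.1512 -1.2688 -0.7787] | tilt fix rotvec frac [-0.0004 -0.0003  0.0581]
```

```bash
python3 -m jog '{"slide":[[0,0,-0.15],[0,0,-0.2],[0,0,-0.2],[0,0,-0.2],[0,0,0],[0,0,0],[-0.2,-0.15,0],[-0.2,-0.15,0],[-0.2,-0.15,0],[-0.2,-0.15,0],[-0.2,-0.15,0],[-0.2,-0.15,0]],"rot":[[0,0,0],[0,0,0],[0,0,0],[0,0,0],[0,0,0.027],[0,0,0.027],[0,0,0],[0,0,0],[0,0,0],[0,0,0],[0,0,0],[0,0,0]],"fingers":[-1,-1,-1,-1,-1,-1,-1,-1,-1,-1,-1,-1]}' 12; python3 go.py .622 -.045 .178 -95.8
```

```text
time: 4.32
eef_pos: [0.5895, -0.0699, 0.1718]
orientation: [0.0, -0.671, 0.742, -0.0]
force: [-0.6, -1.5, -0.5]
grip_width: 0.0465
t 4.33 pos [ 0.5895 -0.0699  0.1718] jaw -95.8 tilt 0.02 q [ 0.23  0.4  -0.21  1.72  0.09  1.02 -1.68] F [-0.6 -1.5 -0.5] w 0.0465
turn rotz 0.0003 | slide AFTER turn [-0.1401 -0.1489 -0.0312] | slide BEFORE turn [-0.14   -0.149  -0.0312] | tilt fix rotvec frac [-0.0001 -0.      0.0003]
```

```bash
python3 -m jog '{"slide":[[-0.07,-0.075,0],[-0.07,-0.075,0],[0,0,0],[0,0,0]],"rot":[[0,0,0],[0,0,0],[0,0,0],[0,0,0]],"fingers":[-1,-1,-1,-1]}'
python3 - <<'E'
from wr import *
im,d,W=wrist("w2");mug(W,im,.622,-.045,.023,.062,.15)
hsv=cv2.cvtColor(im,cv2.COLOR_RGB2HSV)
m=((abs(W[...,2]-.032)<.006)&(hsv[...,1]<60)&(d>.05)).astype(np.uint8)
n,l,st,c=cv2.connectedComponentsWithStats(m)
for i in range(1,n):
    if st[i,4]>800: P=W[l==i]; print("pad",c[i],st[i],P.mean(0).round(4),circ(cv2.convexHull(P[:,:2].astype(np.float32))[:,0]))
E
python3 go.py .622 -.045 .053 -95.8
```

```text
time: 4.82
eef_pos: [0.6207, -0.0468, 0.1714]
orientation: [-0.0, -0.671, 0.742, 0.0]
force: [-0.3, -0.4, -0.5]
grip_width: 0.0465
centre 0.6197 -0.0472 r 0.0212 n 1465 z 0.209 handle 68.0 sd 101.7 n 83
pad [139.40889078 170.69317278] [    0   115   351   125 18851] [0.6433 0.0674 0.0301] (np.float64(0.5518464123457719), np.float64(0.05580368517938372), np.float64(0.17872689674900955))
pad [352.31126251 177.96295508] [ 310  136   92   83 4697] [ 0.6147 -0.1457  0.0304] (np.float64(0.6148919427077393), np.float64(-0.1484258038264874), np.float64(0.04511865667889388))
t 4.88 pos [ 0.6207 -0.047   0.1715] jaw -95.8 tilt 0.02 q [ 0.18  0.45 -0.21  1.65  0.11  1.05 -1.73] F [-0.2 -0.  -0.1] w 0.0463
turn rotz 0.0001 | slide AFTER turn [-0.0108 -0.0054  0.5926] | slide BEFORE turn [-0.011  -0.0055  0.5926] | tilt fix rotvec frac [ 0.0001 -0.0001  0.0001]
```

View pics/w2.png

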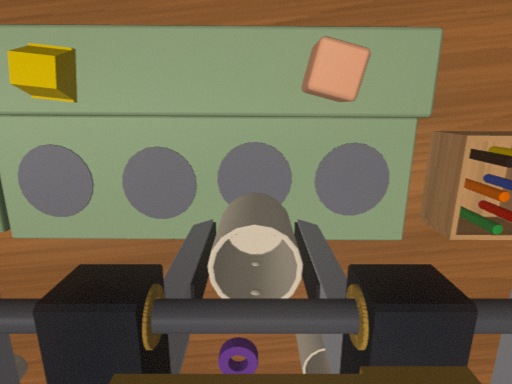

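The wrist view shows mug2 held upright at (255,250), with the pads at (56,180), (160,182), (255,175) and (352,178). I'll measure the pad centres from here with a better mask.

Run:
```python
from wr import *
im,d,W=wrist("w3")
print([im[v,u] for u,v in((56,180),(160,182),(352,178),(108,150))])
rgb=im.astype(int);m=((abs(W[...,2]-.032)<.007)&(rgb[...,1]<rgb[...,2]+6)&(d>.05)&(rgb[...,1]<150)).astype(np.uint8)
n,l,st,c=cv2.connectedComponentsWithStats(m)
for i in range(1,n):
    if st[i,4]>800: P=W[l==i]; h=cv2.convexHull(P[:,:2].astype(np.float32))[:,0];print("pad",c[i].round(),st[i],P.mean(0).round(4),np.round(circ(h),4))
```

```text
[array([113, 111, 112], dtype=uint8), array([109, 107, 109], dtype=uint8), array([108, 106, 110], dtype=uint8), array([139, 155, 120], dtype=uint8)]
pad [254. 172.] [ 218  142   73   62 3353] [ 0.6307 -0.0473  0.0307] [ 0.6239 -0.0467  0.0371]
pad [351. 179.] [ 315  143   74   72 4115] [ 0.6141 -0.1449  0.0306] [ 0.6132 -0.1449  0.0372]
pad [ 55. 180.] [  18  145   75   72 4134] [0.6424 0.1542 0.0309] [0.6415 0.1544 0.0374]
pad [159. 183.] [ 123  147   73   72 4082] [0.6297 0.0498 0.0308] [0.6289 0.0499 0.0371]
```

```bash
python3 -m jog '{"slide":[[-0.006,-0.016,0.15],[0,0,0.15],[0,0,0.15],[0,0,0.08],[0,0,0.045],[0,0,0],[0,0,0]],"rot":[[0,0,0],[0,0,0],[0,0,0],[0,0,0],[0,0,0],[0,0,0],[0,0,0]],"fingers":[-1,-1,-1,-1,-1,-1,-1]}'; python3 go.py .624 -.046 .0545 -95.8
```

```text
time: 5.8
eef_pos: [0.6251, -0.0454, 0.0574]
orientation: [0.0, -0.671, 0.742, -0.0]
force: [0.6, -0.4, -0.5]
grip_width: 0.0468
t 5.80 pos [ 0.6251 -0.0454  0.0574] jaw -95.7 tilt 0.07 q [ 0.17  0.59 -0.19  1.72  0.14  0.84 -1.76] F [ 0.6 -0.4 -0.5] w 0.0468
turn rotz 0.0003 | slide AFTER turn [0.0035 0.0053 0.0144] | slide BEFORE turn [0.0035 0.0053 0.0144] | tilt fix rotvec frac [-0.0004  0.      0.0003]
```

```bash
python3 -m jog '{"slide":[[0.004,0.005,0.012],[0,0,0],[0,0,0],[0,0,0],[0,0,0],[0,0,-0.1],[0,0,-0.2],[0,0,-0.2],[0,0,-0.15]],"rot":[[0,0,0],[0,0,0],[0,0,0],[0,0,0],[0,0,0],[0,0,0],[0,0,0],[0,0,0],[0,0,0]],"fingers":[-1,-1,0.4,0.4,0.4,0.4,0.4,0.4,0.4]}'; python3 go.py .4291 -.101 .037 -112
```

```text
time: 6.92
eef_pos: [0.6239, -0.046, 0.1874]
orientation: [0.001, -0.671, 0.742, -0.001]
force: [0.3, 0.0, -0.1]
grip_width: 0.0657
t 6.92 pos [ 0.6239 -0.046   0.1874] jaw -95.7 tilt 0.13 q [ 0.18  0.44 -0.21  1.63  0.1   1.08 -1.73] F [ 0.3  0.  -0.1] w 0.0657
turn rotz 0.0904 | slide AFTER turn [0.62   0.8001 0.7522] | slide BEFORE turn [0.3712 0.9435 0.7499] | tilt fix rotvec frac [-0.0007  0.0002  0.0904]
```

```bash
python3 -m jog '{"slide":[[0,0,0],[0,0,0],[0.124,0.16,0],[0.124,0.16,0],[0.124,0.16,0],[0.124,0.16,0],[0.124,0.16,0],[0,0,0],[0,0,0]],"rot":[[0,0,0.045],[0,0,0.045],[0,0,0],[0,0,0],[0,0,0],[0,0,0],[0,0,0],[0,0,0],[0,0,0]],"fingers":[0.75,0.75,0.75,0.75,0.75,0.75,0.75,0.75,0.75]}'
python3 - <<'E'
from wr import *
im,d,W=wrist("w4");mug(W,im,.4291,-.101,.027,.078);mug(W,im,.6239,-.046,.023,.062,.032)
im,d=ctrl.grab_frame("top");cv2.imwrite("pics/t4.png",im[:,:,::-1]);W=cloud(d,ctrl.camera_info("top"));mug(W,im,.6239,-.046,.023,.062,.032)
E
python3 go.py .4291 -.101 .037 -112
```

```text
time: 8.05
eef_pos: [0.4295, -0.1012, 0.1851]
orientation: [0.001, -0.56, 0.829, -0.001]
force: [1.4, 0.4, -0.2]
grip_width: 0.0825
centre 0.4287 -0.1031 r 0.0251 n 598 z 0.076 handle 159.8 sd 2.7 n 90
centre 0.6208 -0.0463 r 0.0210 n 419 z 0.092 handle 177.6 sd 3.1 n 398
centre 0.6223 -0.0441 r 0.0213 n 93 z 0.094 handle 175.6 sd 3.3 n 35
t 8.15 pos [ 0.4296 -0.101   0.1845] jaw -111.9 tilt 0.04 q [ 0.29  0.11 -0.14  2.07  0.02  0.96 -1.81] F [ 0.2  0.7 -0.9] w 0.0821
turn rotz 0.0005 | slide AFTER turn [0.0009 0.0022 0.7375] | slide BEFORE turn [0.0011 0.0027 0.7375] | tilt fix rotvec frac [-0.0002  0.0001  0.0005]
```

View pics/w4.png

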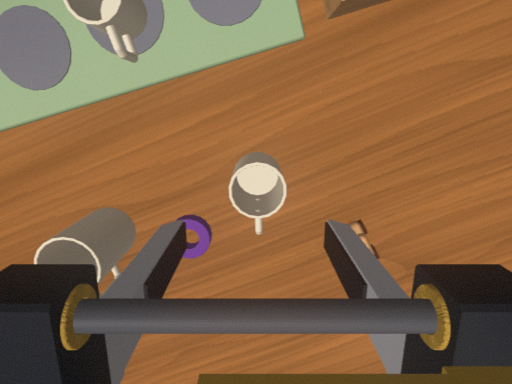

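View pics/t4.png

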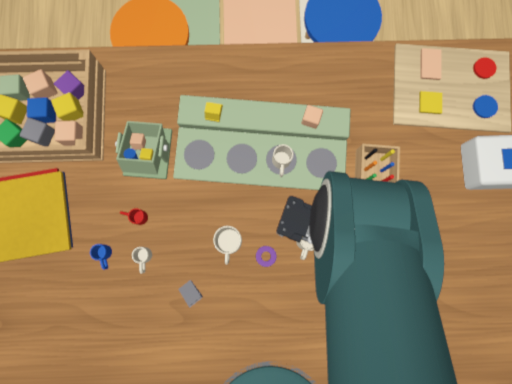

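The wrist view shows mug3 at (258,190) between the fingers and the purple ring at (190,237) to the left. The top view shows mug2 upright on its pad at (283,157), about 2 mm off centre with the handle at ~176°. Now I grasp mug3.

```bash
python3 -m jog '{"slide":[[0.005,0.004,0.2],[0,0,0.2],[0,0,0.2],[0,0,0.122],[0,0,0],[0,0,0],[0,0,0],[0,0,0],[0,0,0],[0,0,0]],"rot":[[0,0,0],[0,0,0],[0,0,0],[0,0,0],[0,0,0],[0,0,0],[0,0,0],[0,0,0],[0,0,0],[0,0,0]],"fingers":[0.75,0.75,0.75,0.75,0.75,-1,-1,-1,-1,-1]}' 12; python3 go.py .6285 .0505 .178 -96.5
```

```text
time: 9.4
eef_pos: [0.4281, -0.1021, 0.0402]
orientation: [0.0, -0.56, 0.829, -0.0]
force: [-0.1, -0.8, 9.1]
grip_width: 0.0545
t 9.40 pos [ 0.4281 -0.1021  0.0402] jaw -111.9 tilt 0.06 q [ 0.27  0.35 -0.12  2.18  0.08  0.61 -1.86] F [-0.1 -0.8  9.1] w 0.0545
turn rotz -0.0858 | slide AFTER turn [-0.8713 -0.909  -0.6889] | slide BEFORE turn [-1.0821 -0.6448 -0.688 ] | tilt fix rotvec frac [-0.0003  0.     -0.0858]
```

```bash
python3 -m jog '{"slide":[[0,0,-0.15],[0,0,-0.2],[0,0,-0.2],[0,0,-0.1],[0,0,0],[0,0,0],[-0.175,-0.182,0],[-0.175,-0.182,0],[-0.175,-0.182,0],[-0.175,-0.182,0],[-0.175,-0.182,0],[0,0,0]],"rot":[[0,0,0],[0,0,0],[0,0,0],[0,0,0],[0,0,-0.045],[0,0,-0.045],[0,0,0],[0,0,0],[0,0,0],[0,0,0],[0,0,0],[0,0,0]],"fingers":[-1,-1,-1,-1,-1,-1,-1,-1,-1,-1,-1,-1]}' ; python3 go.py .6285 .0505 .0725 -95.7
```

```text
time: 10.9
eef_pos: [0.6275, 0.057, 0.1689]
orientation: [0.0, -0.672, 0.741, 0.001]
force: [-0.4, -0.3, -0.6]
grip_width: 0.0549
t 10.90 pos [0.6275 0.057  0.1689] jaw -95.6 tilt 0.09 q [ 0.04  0.47 -0.24  1.63  0.12  1.06 -1.9 ] F [-0.4 -0.3 -0.6] w 0.0549
turn rotz 0.0008 | slide AFTER turn [ 0.0319 -0.0085  0.4819] | slide BEFORE turn [ 0.0325 -0.0087  0.4819] | tilt fix rotvec frac [0.0002 0.0004 0.0008]
```

```bash
python3 -m jog '{"slide":[[0.032,-0.008,0],[0,0,0.15],[0,0,0.15],[0,0,0.12],[0,0,0.045],[0,0,0],[0,0,0]],"rot":[[0,0,0],[0,0,0],[0,0,0],[0,0,0],[0,0,0],[0,0,0],[0,0,0]],"fingers":[-1,-1,-1,-1,-1,-1,-1]}'; python3 go.py .6285 .0505 .0725 -95.7
```

```text
time: 11.78
eef_pos: [0.6277, 0.0472, 0.0778]
orientation: [0.001, -0.671, 0.742, -0.0]
force: [-0.2, -0.1, -0.6]
grip_width: 0.0544
t 11.78 pos [0.6277 0.0472 0.0778] jaw -95.8 tilt 0.08 q [ 0.04  0.57 -0.22  1.7   0.15  0.88 -1.92] F [-0.2 -0.1 -0.6] w 0.0544
turn rotz -0.0004 | slide AFTER turn [-0.0169 -0.0024  0.0265] | slide BEFORE turn [-0.0169 -0.0024  0.0265] | tilt fix rotvec frac [-0.0004  0.0001 -0.0004]
```

```bash
python3 -m jog '{"slide":[[-0.016,-0.002,0.015],[0,0,0],[0,0,0]],"rot":[[0,0,0],[0,0,0],[0,0,0]],"fingers":[-1,-1,-1]}'; python3 go.py .6285 .0505 .0725 -95.7
```

```text
time: 12.15
eef_pos: [0.6279, 0.0507, 0.0737]
orientation: [0.0, -0.671, 0.742, 0.0]
force: [0.0, 0.7, 0.4]
grip_width: 0.0547
t 12.15 pos [0.6279 0.0507 0.0737] jaw -95.7 tilt 0.00 q [ 0.03  0.58 -0.22  1.7   0.16  0.88 -1.92] F [0.  0.7 0.4] w 0.0547
turn rotz -0.0002 | slide AFTER turn [ 0.0008 -0.003   0.0061] | slide BEFORE turn [ 0.0008 -0.003   0.0061] | tilt fix rotvec frac [ 0.      0.     -0.0002]
```

```bash
python3 -m jog '{"slide":[[0,-0.003,0.006],[0,0,0],[0,0,0],[0,0,0],[0,0,0],[0,0,-0.1],[0,0,-0.2],[0,0,-0.2],[0,0,-0.15]],"rot":[[0,0,0],[0,0,0],[0,0,0],[0,0,0],[0,0,0],[0,0,0],[0,0,0],[0,0,0],[0,0,0]],"fingers":[-1,-1,0.53,0.53,0.53,0.53,0.53,0.53,0.53]}'; python3 go.py .4304 .0878 .056 -95
```

```text
time: 13.28
eef_pos: [0.6289, 0.0507, 0.2059]
orientation: [0.001, -0.671, 0.742, -0.001]
force: [-0.4, 0.2, -0.2]
grip_width: 0.0722
t 13.28 pos [0.6289 0.0507 0.2059] jaw -95.7 tilt 0.14 q [ 0.05  0.44 -0.24  1.59  0.11  1.12 -1.89] F [-0.4  0.2 -0.2] w 0.0722
turn rotz -0.0041 | slide AFTER turn [-0.0984  1.005   0.7495] | slide BEFORE turn [-0.0849  1.008   0.7472] | tilt fix rotvec frac [-0.0008  0.0002 -0.0041]
```

```bash
python3 -m jog '{"slide":[[0,0,0],[-0.02,0.2,0],[-0.02,0.2,0],[-0.02,0.2,0],[-0.02,0.2,0],[-0.018,0.205,0],[0,0,0],[0,0,0]],"rot":[[0,0,-0.004],[0,0,0],[0,0,0],[0,0,0],[0,0,0],[0,0,0],[0,0,0],[0,0,0]],"fingers":[0.95,0.95,0.95,0.95,0.95,0.95,0.95,0.95]}'
python3 - <<'E'
from wr import *
im,d,W=wrist("w5");mug(W,im,.4304,.0878,.031,.094);mug(W,im,.6289,.0505,.027,.078,.032)
im,d=ctrl.grab_frame("top");cv2.imwrite("pics/t5.png",im[:,:,::-1]);W=cloud(d,ctrl.camera_info("top"));mug(W,im,.6289,.0505,.027,.078,.032)
E
python3 go.py .4304 .0878 .056 -95
```

```text
time: 14.28
eef_pos: [0.4304, 0.0876, 0.2028]
orientation: [0.0, -0.675, 0.737, -0.0]
force: [0.0, -0.5, 0.4]
grip_width: 0.0918
centre 0.4302 0.0862 r 0.0292 n 706 z 0.092 handle 176.3 sd 2.8 n 89
centre 0.0000 0.0000 r 0.0000 n 0 z nan handle nan sd nan n 0
centre 0.6294 0.0519 r 0.0253 n 110 z 0.109 handle 176.4 sd 2.6 n 31
t 14.38 pos [0.4306 0.0875 0.2024] jaw -95.0 tilt 0.01 q [ 0.02  0.1  -0.31  2.05  0.03  1.   -1.96] F [-0.2 -0.   0.4] w 0.0919
turn rotz -0.0003 | slide AFTER turn [-0.0013  0.001   0.7322] | slide BEFORE turn [-0.0012  0.0009  0.7322] | tilt fix rotvec frac [ 0.0001  0.0001 -0.0003]wr.py:15: RuntimeWarning: Mean of empty slice.
  print("centre %.4f %.4f r %.4f n %d z %.3f handle %.1f sd %.1f n %d"%(x,y,rr,len(q),q[:,2].mean(),np.median(a),a.std(),len(a)))
  ret = ret.dtype.type(ret / rcount)
  return _methods._mean(a, axis=axis, dtype=dtype,
  ret = _var(a, axis=axis, dtype=dtype, out=out, ddof=ddof,
  arrmean = um.true_divide(arrmean, div, out=arrmean,
  ret = ret.dtype.type(ret / rcount)
```

View pics/w5.png

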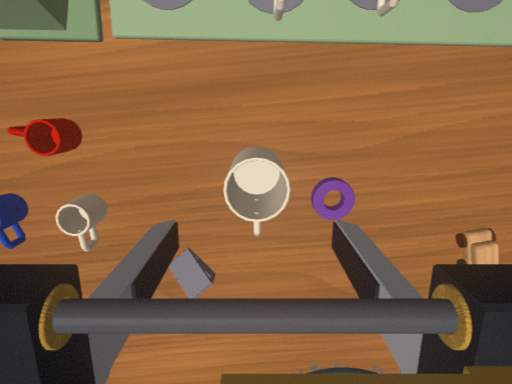

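Mug3 is on its pad, within about 2 mm and with the handle at 176°. The wrist view shows mug4 centred at (257,188). Grasp it.

```bash
python3 -m jog '{"slide":[[0.003,0.001,0.2],[0,0,0.2],[0,0,0.2],[0,0,0.13],[0,0,0],[0,0,0],[0,0,0],[0,0,0],[0,0,0],[0,0,0]],"rot":[[0,0,0],[0,0,0],[0,0,0],[0,0,0],[0,0,0],[0,0,0],[0,0,0],[0,0,0],[0,0,0],[0,0,0]],"fingers":[0.95,0.95,0.95,0.95,0.95,-1,-1,-1,-1,-1]}' 12; python3 go.py .6412 .155 .2 -95.3
```

```text
time: 15.62
eef_pos: [0.4303, 0.0871, 0.057]
orientation: [0.0, -0.675, 0.737, -0.0]
force: [0.1, -1.5, 8.1]
grip_width: 0.0632
t 15.62 pos [0.4303 0.0871 0.057 ] jaw -95.0 tilt 0.06 q [-0.02  0.33 -0.29  2.17  0.15  0.66 -2.07] F [ 0.1 -1.5  8.1] w 0.0632
turn rotz 0.0015 | slide AFTER turn [-0.4355 -1.0188 -0.7149] | slide BEFORE turn [-0.4309 -1.0215 -0.7137] | tilt fix rotvec frac [-0.0004  0.0001  0.0015]
```

```bash
python3 -m jog '{"slide":[[0,0,-0.15],[0,0,-0.2],[0,0,-0.2],[0,0,-0.15],[-0.072,-0.17,0],[-0.072,-0.17,0],[-0.072,-0.17,0],[-0.072,-0.17,0],[-0.072,-0.17,0],[-0.072,-0.17,0],[0,0,0],[0,0,0]],"rot":[[0,0,0.002],[0,0,0],[0,0,0],[0,0,0],[0,0,0],[0,0,0],[0,0,0],[0,0,0],[0,0,0],[0,0,0],[0,0,0],[0,0,0]],"fingers":[-1,-1,-1,-1,-1,-1,-1,-1,-1,-1,-1,-1]}' ; python3 go.py .6412 .155 .089 -95.3
```

```text
time: 17.12
eef_pos: [0.6403, 0.1539, 0.1962]
orientation: [-0.0, -0.673, 0.739, 0.0]
force: [-0.0, 0.0, -0.3]
grip_width: 0.0628
t 17.12 pos [0.6403 0.1539 0.1962] jaw -95.4 tilt 0.05 q [-0.07  0.5  -0.3   1.52  0.16  1.14 -2.06] F [-0.   0.  -0.3] w 0.0628
turn rotz -0.0004 | slide AFTER turn [-0.006  -0.0038  0.5358] | slide BEFORE turn [-0.0061 -0.0042  0.5358] | tilt fix rotvec frac [ 0.0003 -0.0001 -0.0004]
```

```bash
python3 -m jog '{"slide":[[-0.006,-0.004,0.1],[0,0,0.15],[0,0,0.15],[0,0,0.08],[0,0,0.04],[0,0,0],[0,0,0],[0,0,0]],"rot":[[0,0,0],[0,0,0],[0,0,0],[0,0,0],[0,0,0],[0,0,0],[0,0,0],[0,0,0]],"fingers":[-1,-1,-1,-1,-1,-1,-1,-1]}'; python3 go.py .6412 .155 .089 -95.3
```

```text
time: 18.12
eef_pos: [0.6422, 0.1552, 0.0932]
orientation: [0.0, -0.673, 0.74, -0.0]
force: [0.2, -0.3, -1.1]
grip_width: 0.063
t 18.12 pos [0.6422 0.1552 0.0932] jaw -95.4 tilt 0.06 q [-0.09  0.61 -0.28  1.6   0.19  0.96 -2.09] F [ 0.2 -0.3 -1.1] w 0.0630
turn rotz -0.0005 | slide AFTER turn [0.0014 0.0051 0.021 ] | slide BEFORE turn [0.0014 0.0051 0.021 ] | tilt fix rotvec frac [-0.0003  0.0001 -0.0005]
```

Lower a bit, then release with the fingers at 78 mm.

```bash
python3 -m jog '{"slide":[[0,0.003,0.017],[0,0,0],[0,0,0],[0,0,0],[0,0,0],[0,0,0],[0,0,-0.1],[0,0,-0.2],[0,0,-0.2],[0,0,-0.15]],"rot":[[0,0,0],[0,0,0],[0,0,0],[0,0,0],[0,0,0],[0,0,0],[0,0,0],[0,0,0],[0,0,0],[0,0,0]],"fingers":[-1,-1,-1,0.66,0.66,0.66,0.66,0.66,0.66,0.66]}'; python3 go.py .402 .294 .21 -89.5
```

```text
time: 19.38
eef_pos: [0.6416, 0.1553, 0.2225]
orientation: [0.001, -0.673, 0.74, -0.001]
force: [0.5, 0.1, -0.1]
grip_width: 0.0783
t 19.38 pos [0.6416 0.1553 0.2225] jaw -95.4 tilt 0.14 q [-0.07  0.48 -0.3   1.49  0.15  1.19 -2.06] F [ 0.5  0.1 -0.1] w 0.0783
turn rotz -0.0327 | slide AFTER turn [-0.7037  1.1919  0.0626] | slide BEFORE turn [-0.5778  1.2579  0.0603] | tilt fix rotvec frac [-0.0007  0.0003 -0.0327]
```

```bash
python3 -m jog '{"slide":[[0,0,0],[-0.1,0.17,0],[-0.1,0.17,0],[-0.1,0.17,0],[-0.1,0.17,0],[-0.1,0.17,0],[-0.1,0.17,0],[-0.1,0.17,0],[0,0,0],[0,0,0],[0,0,0]],"rot":[[0,0,-0.033],[0,0,0],[0,0,0],[0,0,0],[0,0,0],[0,0,0],[0,0,0],[0,0,0],[0,0,0],[0,0,0],[0,0,0]],"fingers":[0.32,0.32,0.32,0.32,0.32,0.32,0.32,0.32,0.32,0.32,0.32]}'
python3 - <<'E'
from wr import *
im,d,W=wrist("w6");mug(W,im,.402,.294,.019,.046)
im,d=ctrl.grab_frame("top");cv2.imwrite("pics/t6.png",im[:,:,::-1]);W=cloud(d,ctrl.camera_info("top"));mug(W,im,.6416,.1553,.031,.094,.032)
E
python3 go.py .402 .294 .012 -89.5
```

```text
time: 20.75
eef_pos: [0.4027, 0.2923, 0.2194]
orientation: [-0.0, 0.71, -0.704, 0.0]
force: [-0.6, 0.4, -0.4]
grip_width: 0.0617
centre 0.4020 0.2929 r 0.0172 n 278 z 0.044 handle 182.1 sd 3.9 n 77
centre 0.6414 0.1560 r 0.0292 n 141 z 0.125 handle 176.1 sd 2.4 n 46
t 20.85 pos [0.4025 0.2924 0.2191] jaw -89.5 tilt 0.01 q [-0.29  0.2  -0.46  1.9   0.1   1.07 -2.34] F [0.2 0.9 0.2] w 0.0621
turn rotz -0.0000 | slide AFTER turn [-0.008   0.0023  1.0354] | slide BEFORE turn [-0.0079  0.0021  1.0354] | tilt fix rotvec frac [ 0.0001  0.     -0.    ]
```

View pics/w6.png

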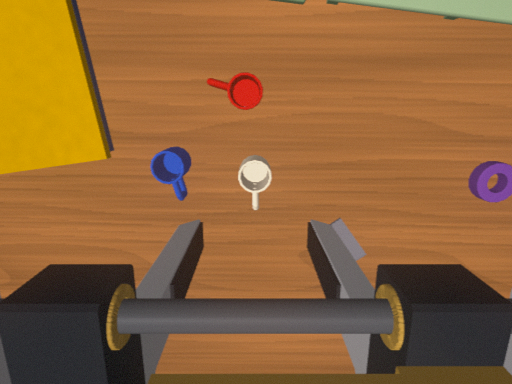

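View pics/t6.png

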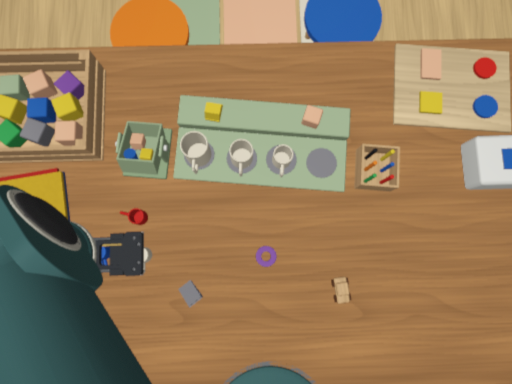

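Mug4 is on its pad at (.641,.156), handle at 176°. The wrist view shows the cream mug1 at (255,177), centred between the fingers and clear of the blue mug at (170,168). Grasp it.

```bash
python3 -m jog '{"slide":[[-0.005,0.002,0.2],[0,0,0.2],[0,0,0.2],[0,0,0.2],[0,0,0.15],[0,0,0.08],[0,0,0],[0,0,0],[0,0,0],[0,0,0],[0,0,0],[0,0,0]],"rot":[[0,0,0],[0,0,0],[0,0,0],[0,0,0],[0,0,0],[0,0,0],[0,0,0],[0,0,0],[0,0,0],[0,0,0],[0,0,0],[0,0,0]],"fingers":[0.32,0.32,0.32,0.32,0.32,0.32,0.32,-1,-1,-1,-1,-1]}' 12; python3 go.py .45 -.144 .2 -96.3
```

```text
time: 22.35
eef_pos: [0.4019, 0.294, 0.0137]
orientation: [-0.0, 0.71, -0.704, 0.0]
force: [-1.3, -1.5, 8.4]
grip_width: 0.0364
t 22.35 pos [0.4019 0.294  0.0137] jaw -89.5 tilt 0.05 q [-0.39  0.51 -0.37  2.05  0.3   0.63 -2.52] F [-1.3 -1.5  8.4] w 0.0364
turn rotz 0.0381 | slide AFTER turn [ 2.1504 -0.4795 -0.9317] | slide BEFORE turn [ 2.1919 -0.2203 -0.9324] | tilt fix rotvec frac [-0.0003  0.0001  0.0381]
```

```bash
python3 -m jog '{"slide":[[0,0,-0.15],[0,0,-0.2],[0,0,-0.2],[0,0,-0.2],[0,0,-0.18],[0.2,-0.044,0],[0.22,-0.044,0],[0.22,-0.044,0],[0.22,-0.044,0],[0.22,-0.044,0],[0.22,-0.044,0],[0.22,-0.044,0]],"rot":[[0,0,0],[0,0,0],[0,0,0.019],[0,0,0.019],[0,0,0],[0,0,0],[0,0,0],[0,0,0],[0,0,0],[0,0,0],[0,0,0],[0,0,0]],"fingers":[-1,-1,-1,-1,-1,-1,-1,-1,-1,-1,-1,-1]}' ; python3 go.py .6128 -.144 .2 -96.3
```

```text
time: 23.85
eef_pos: [0.4294, -0.0165, 0.1994]
orientation: [0.0, -0.667, 0.745, -0.0]
force: [0.7, 0.1, -0.1]
grip_width: 0.0362
t 23.85 pos [ 0.4294 -0.0165  0.1994] jaw -96.3 tilt 0.03 q [ 0.14  0.08 -0.18  2.07  0.02  0.99 -1.73] F [ 0.7  0.1 -0.1] w 0.0362
turn rotz 0.0001 | slide AFTER turn [ 0.5329 -0.9816 -0.0031] | slide BEFORE turn [ 0.5332 -0.9814 -0.0025] | tilt fix rotvec frac [-0.0002  0.      0.0001]
```

```bash
python3 -m jog '{"slide":[[0.13,0,0],[0.13,-0.1,0],[0.07,-0.18,0],[0.07,-0.18,0],[0.04,-0.18,0],[0.04,-0.18,0],[0.02,-0.14,0],[0,0,0],[0,0,0]],"rot":[[0,0,0],[0,0,0],[0,0,0],[0,0,0],[0,0,0],[0,0,0],[0,0,0],[0,0,0],[0,0,0]],"fingers":[-1,-1,-1,-1,-1,-1,-1,-1,-1]}'
python3 - <<'E'
from wr import *
im,d,W=wrist("w7");mug(W,im,.6128,-.144,.019,.046,.186)
E
python3 go.py .6128 -.144 .0457 -96.3
```

```text
time: 24.98
eef_pos: [0.6087, -0.1352, 0.1989]
orientation: [-0.0, -0.667, 0.745, 0.0]
force: [-0.8, -0.1, -0.2]
grip_width: 0.0363
centre 0.6094 -0.1368 r 0.0179 n 1550 z 0.230 handle 67.9 sd 101.8 n 433
t 25.02 pos [ 0.6087 -0.1353  0.1991] jaw -96.3 tilt 0.02 q [ 0.23  0.42 -0.09  1.62  0.04  1.1  -1.54] F [-0.6 -0.6 -0. ] w 0.0361
turn rotz 0.0001 | slide AFTER turn [ 0.0412 -0.0252  0.7672] | slide BEFORE turn [ 0.0413 -0.0255  0.7672] | tilt fix rotvec frac [0.0001 0.     0.0001]
```

View pics/w7.png

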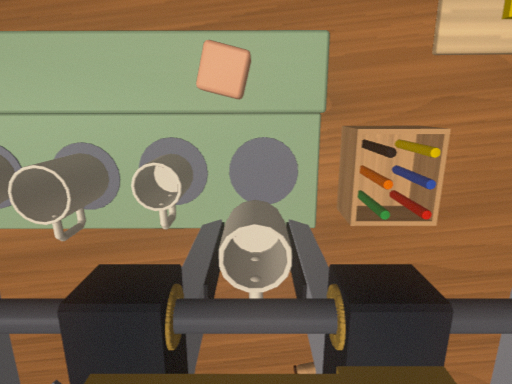

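Mug1 is held upright at (255,250), with its pad beyond it at (264,170). Lower it.

```bash
python3 -m jog '{"slide":[[0.041,-0.024,0],[0,0,0.15],[0,0,0.2],[0,0,0.2],[0,0,0.13],[0,0,0.05],[0,0,0],[0,0,0],[0,0,0]],"rot":[[0,0,0],[0,0,0],[0,0,0],[0,0,0],[0,0,0],[0,0,0],[0,0,0],[0,0,0],[0,0,0]],"fingers":[-1,-1,-1,-1,-1,-1,-1,-1,-1]}' ; python3 go.py .6128 -.144 .0457 -96.3
```

```text
time: 26.15
eef_pos: [0.6138, -0.1443, 0.0541]
orientation: [0.0, -0.667, 0.745, -0.001]
force: [-0.2, 0.5, 0.0]
grip_width: 0.0363
t 26.15 pos [ 0.6138 -0.1443  0.0541] jaw -96.3 tilt 0.08 q [ 0.24  0.6  -0.08  1.71  0.06  0.83 -1.54] F [-0.2  0.5  0. ] w 0.0363
turn rotz 0.0001 | slide AFTER turn [-0.0009  0.0049  0.0418] | slide BEFORE turn [-0.0009  0.005   0.0418] | tilt fix rotvec frac [-0.0004 -0.      0.0001]
```

```bash
python3 -m jog '{"slide":[[0,0.003,0.025],[0,0,0.012],[0,0,0],[0,0,0]],"rot":[[0,0,0],[0,0,0],[0,0,0],[0,0,0]],"fingers":[-1,-1,-1,-1]}' ; python3 go.py .6128 -.144 .0457 -96.3
```

```text
time: 26.65
eef_pos: [0.6125, -0.1441, 0.0455]
orientation: [-0.0, -0.667, 0.745, 0.0]
force: [0.0, -0.3, -1.1]
grip_width: 0.0361
t 26.65 pos [ 0.6125 -0.1441  0.0455] jaw -96.3 tilt 0.02 q [ 0.24  0.61 -0.08  1.72  0.06  0.82 -1.54] F [ 0.  -0.3 -1.1] w 0.0361
turn rotz 0.0001 | slide AFTER turn [-0.0008 -0.0012 -0.0011] | slide BEFORE turn [-0.0008 -0.0012 -0.0011] | tilt fix rotvec frac [0.0001 0.     0.0001]
```

```bash
python3 -m jog '{"slide":[[0,0,0],[0,0,0],[0,0,0],[0,0,-0.1],[0,0,-0.2],[0,0,-0.2],[0,0,-0.2],[0.15,0.2,0],[0.15,0.2,0],[0.15,0.2,0],[0.15,0.2,0],[0.15,0.1,0]],"rot":[[0,0,0],[0,0,0],[0,0,0],[0,0,0],[0,0,0],[0,0,0],[0,0,0],[0,0,0],[0,0,0],[0,0,0],[0,0,0],[0,0,0]],"fingers":[0.2,0.2,0.2,0.2,0.2,0.2,0.2,0.2,0.2,0.2,0.2,0.2]}'
python3 -m jog '{"slide":[[0.1,0,0],[0.1,0,0],[0,0,0],[0,0,0],[0,0,0]],"rot":[[0,0,0],[0,0,0],[0,0,0],[0,0,0],[0,0,0]],"fingers":[0.2,0.2,0.2,0.2,0.2]}'
python3 - <<'E'
from wr import *
P=[(.6128,-.144,.019,.046),(.6235,-.046,.023,.062),(.6285,.0505,.027,.078),(.6412,.155,.031,.094)]
for n in("top","side"):
    im,d=ctrl.grab_frame(n);cv2.imwrite(f"pics/{n}9.png",im[:,:,::-1]);W=cloud(d,ctrl.camera_info(n));print(n)
    for p in P: mug(W,im,*p,.032)
print(ctrl.get_obs()["time"],ctrl.get_obs()["eef_pos"])
E
```

```text
time: 28.15
eef_pos: [0.4156, -0.2743, 0.1873]
orientation: [0.0, -0.667, 0.745, -0.001]
force: [1.1, -0.6, 0.6]
grip_width: 0.0563
time: 28.78
eef_pos: [0.4132, -0.3125, 0.186]
orientation: [0.0, -0.668, 0.744, -0.0]
force: [-0.0, -0.1, -0.5]
grip_width: 0.0561
top
centre 0.6124 -0.1419 r 0.0174 n 71 z 0.077 handle 173.5 sd 3.4 n 34
centre 0.6224 -0.0442 r 0.0212 n 90 z 0.093 handle 175.0 sd 3.3 n 34
centre 0.6293 0.0519 r 0.0253 n 113 z 0.110 handle 176.4 sd 2.7 n 31
centre 0.6412 0.1560 r 0.0292 n 138 z 0.126 handle 175.9 sd 2.4 n 44
side
centre 0.6115 -0.1414 r 0.0176 n 35 z 0.076 handle 172.3 sd 4.5 n 31
centre 0.6230 -0.0436 r 0.0216 n 52 z 0.092 handle 174.3 sd 3.1 n 39
centre 0.6293 0.0519 r 0.0252 n 72 z 0.108 handle 173.8 sd 2.4 n 53
centre 0.6412 0.1566 r 0.0293 n 97 z 0.124 handle 173.9 sd 2.1 n 66
28.875 [ 0.4131159  -0.31273931  0.18578973]
```

View pics/top9.png

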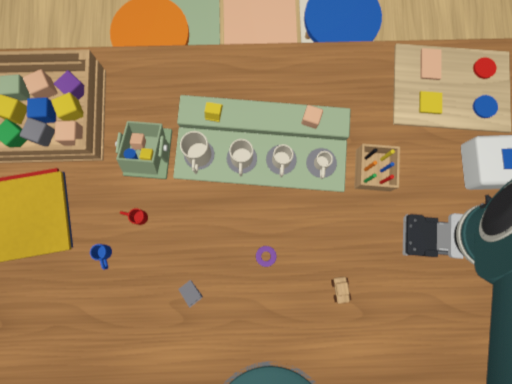

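View pics/side9.png

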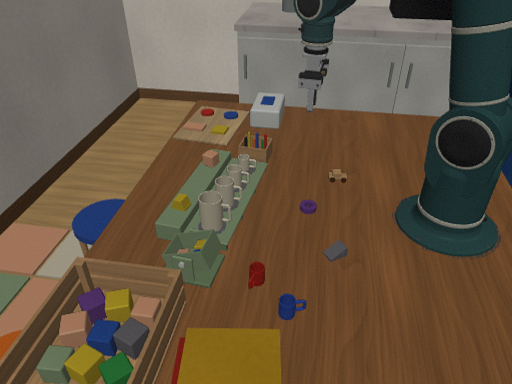

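Both views show the four mugs upright on their pads, descending away from the bin at (145,148) in the top view. Centres are within 3 mm, handles at 172–176° against 174.7°, and the arm is clear.

```bash
python3 -m jog '{"slide":[[0,0,0],[0,0,0]],"rot":[[0,0,0],[0,0,0]],"fingers":[0.2,0.2]}'; python3 -c "
from rig import ctrl
print(ctrl.hand_in())"
```

```text
time: 29.12
eef_pos: [0.4129, -0.3132, 0.1856]
orientation: [-0.0, -0.667, 0.745, 0.0]
force: [-0.3, -0.3, 0.9]
grip_width: 0.0562
the job is handed in; nothing more can be done
None
```

I put all four cream mugs on the pads in size order, the tallest next to the bin and the smallest farthest from it. I let go of each one, moved the arm clear and handed the job in at about 29 s of the 104 s allowed.

**Last checks (top and side cameras):**
- **Position:** the centres are within about 3 mm of the pad centres I measured, against 15 mm allowed.
- **Handles:** they point at 172–176°. Straight out from the shelf is about 174.7°, so all are within about 2.5° (0.3 rad is about 17°).
- **Upright:** rim heights are within about 2 mm of what each mug should measure standing on its pad, and both pictures show the mugs upright.

**Disagreements:** the camera views differed by 2–3 mm in position, and by about 6° on mug1's handle before I picked it up. When gripped, mug1 measured 36 mm wide instead of 38 mm, but it still landed where intended. One wrist-camera reading of mug3 after I placed it failed because the mug was out of view, so I checked it from the top and side cameras instead.

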